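# Lock out the lathe at its interlocked lever frame

## Robot

A 7-joint arm with a two-finger parallel gripper is mounted at the origin on the work surface. World frame = base frame: x ahead of the robot, y to its left, z up, the work surface at z = 0. Lengths are in m, angles in rad, forces in N, time in s.
With the tool pointing down it reaches from about 0.4 to 0.925 m from the base axis. Payload 5.6 kg.
Tool frame: the origin (TCP) lies on the centre line of the jaws, within the pads' length; the fingertips stand 14 mm ahead of it and the grasp point (between the pads) lies 5 mm behind it; z points along the fingers, y is the line along which they close (so a half turn about z gives the same grasp; the last joint's range is limited). The gripper opens to 85 mm and grips with 20 to 120 N. Pads are 22 mm wide; open, the fingers measure 114 mm over their backs; the gripper's body (76 mm by 85 mm) begins 54 mm behind the grasp point. The pads swing forward as they close: fully open they stand 13 mm farther back than shut.
Start: joints at [1.117, 0.468, -0.012, 1.603, 0.006, 1.071, -0.056], TCP at [0.26, -0.596, 0.245] pointing down, gripper open.
Joint ranges: [-2.53, 2.53], [-0.31, 2.02], [-1.57, 1.55], [0.28, 2.44], [-1.29, 4.43], [0.15, 1.84], [-2.92, 2.92]. Speed limits (rad/s): [2.57, 2.57, 3.14, 3.14, 3.14, 3.14, 3.14].

## Interface

Orientations are given as [roll, pitch, yaw] about the fixed x, y, z axes, in that order (R = Rz(yaw) Ry(pitch) Rx(roll)).
In Python, from workcell import env, vision gives the robot as it stands. The module is installed in compiled form; this text tells all that it offers.
- The arm moves only by the tool send_rows, never from a script. Its argument "motion" is a list of rows, each a list of 7 numbers: the shift along the world's x, y, z normalised to -1 to 1, where 1 is 10 cm, then the turn, a rotation vector about the world's x, y, z normalised to -1 to 1, where 1 is pi rad, then the closure, from -1 (fully open) to 1 (shut), so that 0 is half open. A call has 1 to 12 rows; each row is the pose to reach, as a shift and turn from the pose commanded when the call began, turning the shorter way round; what a row does not reach only later rows make up. A row lasts 1/12 s, in which the tool goes at most 41.7 mm and 7.16 degrees, less where a joint would pass 70% of its speed; a pose out of reach is approached as far as the arm can. A call with a number of a shift or a turn outside -1 to 1 is refused whole. A call with a gripper value outside its range is refused whole. The fingers move at their own pace and stop on an object; "newtons" is the grip in N (left out, the last holds). Time passes only in rows, so rows that repeat a pose let the fingers close. It gives the time, the measured TCP pose, the force, the opening and the grip force at its end, in the units of the state.
- env.read_state(): the state, without advancing time (a new reading comes with each control period).
- vision.read_camera(name): name is "scene" or "top"; returns the picture (400x640x3 uint8, blue, green, red); there is no depth.
- vision.camera_model(name): a dict with "mtx" (3x3 intrinsics, pixels), "rvec" (rotation vector, rad) and "tvec" (3), from world to camera coordinates, as OpenCV has them. Camera axes: x right, y down, z forward; pixel columns grow to the right and rows downward; lengths in m; the calibration is good to about 2 mm. A picture is of the moment at which its call begins. camera_model takes no time and is no camera call.
- env.close_job(): hands the job in; it is judged then, once.
The state is a dict: "time_s": time; "q": joint angles; "joint_vel": joint speeds; "joint_torque": joint torques, N m; "ee_pos": TCP position; "ee_rot": TCP orientation; "force": force on the tool from outside, world axes, zero at the start; "wrist_torque": the same for the moment, N m; "finger_gap": finger opening in m; "finger_force": force on a finger pad.
Only numpy, scipy, OpenCV 4.12 (cv2) and the standard library are available. Lean on these libraries where they do the work, as an engineer would, in place of code of your own. Each camera call takes 0.05 s, during which the arm holds its last target. There are 200 camera calls.

## Task

Lock the lathe out for a chuck change: throw all three levers of the white interlock frame fully over, away from the robot, then slide the locking bar on its front ledge fully home to the left (as seen from the robot). The interlock lets the levers go only in one order that is not marked and varies: a lever that comes up against a springy stop after a little play is blocked, so never force it (stay well under 20 N on any lever and on the bar), but leave it and feel for the one that is free. Leave everything else on the bench where it is.

Things in the scene. Friction and masses are not known exactly. Their poses are not given: they have to be found in the camera images.
- frame: Interlock frame: white cast housing bolted down, 210 mm deep (its x, -115 to +95 mm), 330 mm wide (its y, +-165). Origin on the bench below the levers' pivots; x points away from the robot, z up. Front ledge (x below -40 mm, robot's side) 60 mm high, the part under the levers 75 mm. Three like levers in a row along y; a locking bar on the ledge.
- works (a point): A point inside the housing, 30 mm above the origin: the hidden works. The permitted order differs from start to start and cannot be seen. At any moment just one of the levers not yet thrown is free; thrown to 0.85 rad or more, it releases the next. The bar is free only when all three are over. A lever stays where it is left, and cannot be taken back once the next is over.
- lever1 (a joint): Angle (rad) of the lever at frame y = +85 mm (leftmost seen from the robot), about a level axis along y. At 0 it leans 0.5 rad towards the robot, at 0.5 it is upright, at 1.0, its springy end stop, it leans 0.5 rad away. Starts at 0 to 0.06; fully over is above 0.9. If free it swings the whole way against an even 1 to 2 N at the ball; if blocked it has play up to 0.12 rad (13 mm at the ball), then a like stop (some 1.5 N per mm).
- ball1 (a point): Centre of the black ball, 28 mm across, on top of lever 1, 110 mm from the pivot (pivot 75 mm above the bench at frame x = 0, at frame y = +85 mm). It travels 105 mm along the frame's x (-53 to +53 mm), about 172 mm high at both ends and 185 mm midway.
- handle1: Handle of lever 1: a 12 mm steel rod with the ball on top, turning with the lever; origin at its pivot. Neighbours are 85 mm apart. 20 N or more on it strains the works and spoils the job, whether it is blocked or at its end stop.
- lever2 (a joint): Angle (rad) of the lever at frame y = 0; built and behaving just like lever1.
- ball2 (a point): Centre of the black ball, 28 mm across, on top of lever 2, 110 mm from the pivot (pivot 75 mm above the bench at frame x = 0, at frame y = 0). It travels 105 mm along the frame's x (-53 to +53 mm), about 172 mm high at both ends and 185 mm midway.
- handle2: Handle of lever 2: a 12 mm steel rod with the ball on top, turning with the lever; origin at its pivot. Neighbours are 85 mm apart. 20 N or more on it strains the works and spoils the job, whether it is blocked or at its end stop.
- lever3 (a joint): Angle (rad) of the lever at frame y = -85 mm; built and behaving just like lever1.
- ball3 (a point): Centre of the black ball, 28 mm across, on top of lever 3, 110 mm from the pivot (pivot 75 mm above the bench at frame x = 0, at frame y = -85 mm). It travels 105 mm along the frame's x (-53 to +53 mm), about 172 mm high at both ends and 185 mm midway.
- handle3: Handle of lever 3: a 12 mm steel rod with the ball on top, turning with the lever; origin at its pivot. Neighbours are 85 mm apart. 20 N or more on it strains the works and spoils the job, whether it is blocked or at its end stop.
- bar (a joint): How far the locking bar has been slid along the frame's +y (left as seen from the robot), in m: starts between 0 and 0.003, springy end stop at 0.05, fully home above 0.045. It slides against about 3 N of friction; while any lever is not over it stops after about 6 mm. 20 N or more on its grip spoils the job.
- bar_top (a point): Top centre of the bar's upright grip, 117 mm above the bench at frame x = -82 mm, frame y = -100 mm when the bar is at 0.
- bar_grip: The bar's grip: an upright round steel post 18 mm across with a 22 mm black cap, from 68 to 117 mm above the bench, in front of the levers on the ledge; origin on its axis at 60 mm height. The bar itself is a flat steel strip 18 mm wide, its top 70 mm above the bench, running from the grip towards +y.
- chuck: Bystander: a four-jaw steel lathe chuck, 100 mm across, 70 mm high, origin on its axis at bench level.
- chuck_key: Bystander: a steel T-shaped chuck key lying flat, 124 mm long, 16 mm high, origin on its underside, at bench level, near its middle; length along its x.
- gouge: Bystander: a turning tool with a dark wooden handle lying flat, 300 mm long, origin on its underside, at bench level, near its middle; length along its x.
- handle_blank: Bystander: a turned wooden tool handle standing upright, 48 mm across, 125 mm high, origin on its axis at bench level.
- billet: Bystander: a wooden billet 130 x 50 x 50 mm, origin on its underside, at bench level, near its middle; length along its x.
- bowl: Bystander: a small dark turned bowl, 130 mm across, 55 mm high, origin on its axis at bench level.
- wax_jar: Bystander: a wax jar, 64 mm across, 60 mm high, origin on its axis at bench level.
- abrasive_roll: Bystander: a roll of abrasive, 60 mm across, 25 mm high, origin on its axis at bench level.

How it is judged:
By the outcome, as a careful person would: the job done as asked, in the order asked, and still so for the second after the job is handed in, with the robot touching nothing.
It also fails if it takes over 72 s, if anything falls off the work surface, if the arm or the gripper's body presses on something with over 40 N, if the wrist force passes 120 N, or if a joint passes its speed limit or range.

## Working session

There is one attempt and no reset: what is moved stays moved. The work goes in short steps, Python scripts to look and compute and a tool call to move; the robot and the scene stay as the last step left them, time stands still between calls to the robot, and variables do not carry over. Pictures are saved under pics/ and viewed, at most 10 in all, crops included, and the job is handed in when it is done.

Besides the shell and the picture viewer there is one more tool, called after ">>>" as name([rows], argument=value, ...), one row to a line, values as JSON. send_rows: Moves the arm, as the interface text tells. Its arguments: {"type":"object","properties":{"motion":{"type":"array"},"newtons":{"type":"number"}},"required":["motion"]}

```bash
mkdir -p pics; python3 - <<'E'
from workcell import env, vision
import cv2
for n in("scene","top"):
    cv2.imwrite(f"pics/{n}0.png",vision.read_camera(n)); m=vision.camera_model(n); print(n,m)
s=env.read_state(); print(s)
E
```

```text
scene {'mtx': array([[399.1580987 ,   0.        , 313.15340285],
       [  0.        , 399.1580987 , 203.20012708],
       [  0.        ,   0.        ,   1.        ]]), 'rvec': array([ 2.27708615,  0.96521588, -0.3568678 ]), 'tvec': array([-0.3283812 , -0.2720924 ,  1.67646831])}
top {'mtx': array([[362.16628743,   0.        , 316.94583723],
       [  0.        , 362.16628743, 193.60026383],
       [  0.        ,   0.        ,   1.        ]]), 'rvec': array([ 2.1724428 , -2.22287449,  0.12794967]), 'tvec': array([-0.10572378,  0.57759035,  1.02637471])}
{'time_s': 0.1, 'q': array([ 1.11696244,  0.46830721, -0.01162058,  1.6035504 ,  0.00601589,
        1.07142188, -0.05632423]), 'joint_vel': array([-1.29080242e-03, -2.01160741e-03,  5.10561214e-05, -2.07812291e-03,
        1.97414637e-03, -1.08978496e-03, -1.16277728e-03]), 'joint_torque': array([ 6.18655449e-04, -5.33523631e+01,  2.15865317e-02, -2.51967448e+01,
        1.15474511e-02,  4.26526414e-03, -2.49577042e-06]), 'ee_pos': array([ 0.25934103, -0.59548025,  0.24441403]), 'ee_rot': array([-3.13994494e+00,  1.24257736e-04,  4.10768874e-01]), 'force': array([-0.85797092,  0.12434577,  0.24997885]), 'wrist_torque': array([-0.03159422,  0.01048672,  0.00849852]), 'finger_force': 0.0, 'finger_gap': 0.08508546305910791}
```

View pics/scene0.png

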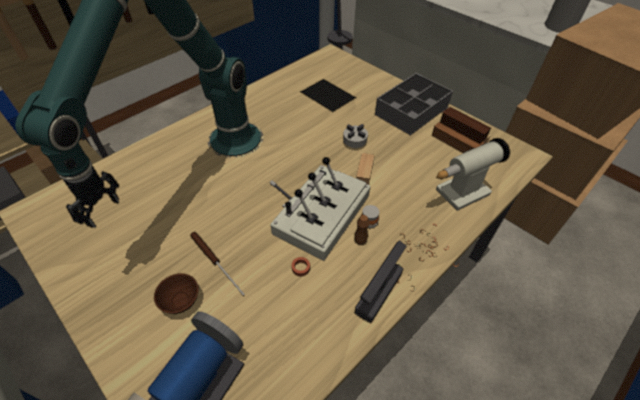

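View pics/top0.png

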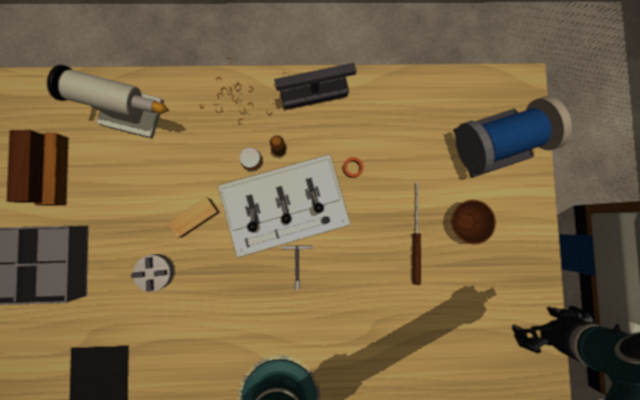

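The top view shows the frame with corners near (219,187), (331,155), (351,223) and (239,255). The balls are at about (253,227), (286,218) and (319,208), and the grip cap is near (326,220). The chuck key lies in front at about (297,265). I'll zoom in on both views.

```bash
python3 - <<'E'
import cv2,numpy as np
a=cv2.imread("pics/top0.png")[145:265,205:365]; b=cv2.imread("pics/scene0.png")[145:265,255:395]
cv2.imwrite("pics/c1.png",np.vstack([cv2.resize(a,(400,300),interpolation=2)]) if 0 else np.hstack([cv2.resize(a,(400,300),interpolation=2),cv2.resize(b,(350,300),interpolation=2)]))
E
```

```text
(no output)
```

View pics/c1.png

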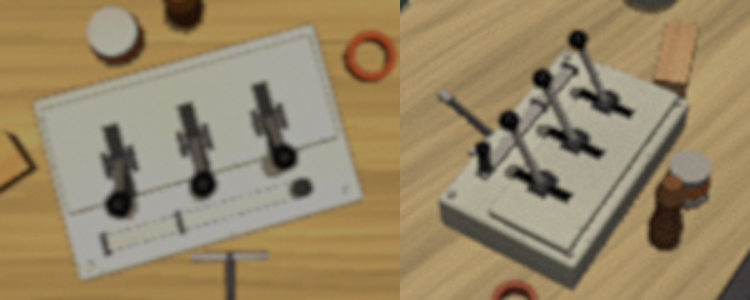

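The crop shows the balls and grip cap clearly in both views. I'll fit the frame pose to them.

```bash
cat >h.py <<'E'
import numpy as np
F=None
def w(f,p):
    c,s=np.cos(f[2]),np.sin(f[2]); p=np.atleast_2d(p)
    return np.c_[f[0]+c*p[:,0]-s*p[:,1],f[1]+s*p[:,0]+c*p[:,1],p[:,2]]
def ball(i,a): return [.11*np.sin(a-.5),[.085,0,-.085][i],.075+.11*np.cos(a-.5)]
E
python3 - <<'E'
from workcell import env, vision
import cv2,numpy as np
from scipy.optimize import least_squares
from h import *
T=np.array([[252.6,226.6],[286.2,218.6],[318.6,207.8],[325,219.8],[219,185.8],[329.8,155.4],[349,224.2],[238.6,257]])
S=np.array([[326.2,160.6],[312.2,176.2],[298.6,193],[288.6,203]])
def pr(n,P):
    m=vision.camera_model(n); return cv2.projectPoints(P,m["rvec"],m["tvec"],m["mtx"],None)[0][:,0]
def res(v,full=0):
    pts=[ball(i,v[3+i]) for i in range(3)]+[[-.082,-.1+v[6],.117],[.095,.165,.075],[.095,-.165,.075],[-.115,-.165,.06],[-.115,.165,.06]]
    P=w(v[:3],pts)
    return np.r_[(pr("top",P)-T).ravel(),(pr("scene",P[:4])-S).ravel()]
m=vision.camera_model("top");R=cv2.Rodrigues(m["rvec"])[0];print("topcam",-R.T@m["tvec"])
lo=[0,-1,-1,0,0,0,0];hi=[1,1,1,.06,.06,.06,.003]
r=least_squares(res,[.65,0,.27,.03,.03,.03,.001],bounds=(lo,hi),x_scale=[.01]*7,loss="soft_l1")
print(r.x.round(4));print(res(r.x).reshape(-1,2).round(1))
f=r.x[:3]
print(w(f,[ball(i,r.x[3+i]) for i in range(3)]+[ball(i,1) for i in range(3)]+[[-.082,-.1,.117]]).round(4))
E
```

```text
topcam [ 0.49148581 -0.07976664  1.07252606]
[ 0.5525 -0.0223  0.2618  0.06    0.0208  0.0485  0.003 ]
[[-0.4  0. ]
 [-0.2 -0.2]
 [ 0.1 -0.2]
 [ 0.8 -0.2]
 [-3.8 -1.1]
 [ 0.5 -3.4]
 [ 2.2  0.1]
 [-2.   1.3]
 [-0.4 -0.4]
 [-0.5 -0.3]
 [-0.2 -0.3]
 [-0.5 -0.2]]
[[ 0.4852  0.0476  0.1745]
 [ 0.5035 -0.0355  0.1726]
 [ 0.5281 -0.1169  0.174 ]
 [ 0.5814  0.0734  0.1715]
 [ 0.6034 -0.0087  0.1715]
 [ 0.6254 -0.0908  0.1715]
 [ 0.4992 -0.1402  0.117 ]]
```

>>> send_rows([
  [0.15, 0.3, 0, 0, 0, -0.02, 1],
  [0.3, 0.65, 0, 0, 0, -0.0474, 1],
  [0.43, 0.93, 0, 0, 0, -0.0474, 1],
], newtons=30)

```text
time_s: 0.35
ee_pos: [0.3029, -0.5007, 0.2444]
ee_rot: [-3.14, 0.0, 0.258]
force: [1.3, 1.0, 0.1]
finger_gap: 0.0515
finger_force: 0.0
```

>>> send_rows([
  [0.15, 0.3, 0, 0, 0, 0, 1],
  [0.3, 0.65, 0, 0, 0, 0, 1],
  [0.43, 0.93, 0, 0, 0, 0, 1],
])

```text
time_s: 0.6
ee_pos: [0.3462, -0.4071, 0.2449]
ee_rot: [-3.14, 0.0, 0.263]
force: [1.3, -0.1, -0.3]
finger_gap: 0.0125
finger_force: 0.0
```

>>> send_rows([
  [0.15, 0.3, 0, 0, 0, 0, 1],
  [0.3, 0.65, 0, 0, 0, 0, 1],
  [0.43, 0.93, 0, 0, 0, 0, 1],
])

```text
time_s: 0.85
ee_pos: [0.3891, -0.3142, 0.2451]
ee_rot: [-3.141, 0.0, 0.263]
force: [0.5, 0.3, -0.4]
finger_gap: -0.0
finger_force: 0.0
```

>>> send_rows([
  [0.15, 0.3, 0, 0, 0, 0, 1],
  [0.3, 0.65, 0, 0, 0, 0, 1],
  [0.43, 0.93, 0, 0, 0, 0, 1],
  [0.43, 0.93, 0, 0, 0, 0, 1],
])

```text
time_s: 1.18
ee_pos: [0.4341, -0.2173, 0.2453]
ee_rot: [-3.139, -0.002, 0.272]
force: [-0.0, 0.7, 0.1]
finger_gap: -0.0002
finger_force: 0.0
```

>>> send_rows([
  [0.2, 0.45, 0, 0, 0, 0, 1],
  [0.43, 0.93, 0, 0, 0, 0, 1],
  [0.43, 0.93, -0.35, 0, 0, 0, 1],
  [0.43, 0.93, -0.75, 0, 0, 0, 1],
  [0.43, 0.93, -0.75, 0, 0, 0, 1],
  [0.43, 0.93, -0.75, 0, 0, 0, 1],
])

```text
time_s: 1.68
ee_pos: [0.4729, -0.131, 0.1689]
ee_rot: [-3.139, 0.005, 0.262]
force: [0.4, -1.5, 0.4]
finger_gap: 0.0001
finger_force: 0.0
```

```bash
python3 - <<'E'
from workcell import env, vision
import cv2,numpy as np
s=env.read_state();print(s["ee_pos"],s["ee_rot"],s["force"])
a=vision.read_camera("top")[145:265,205:365]; b=vision.read_camera("scene")[125:265,235:395]
cv2.imwrite("pics/c2.png",np.hstack([cv2.resize(a,(400,300),interpolation=2),cv2.resize(b,(343,300),interpolation=2)]))
E
```

```text
[ 0.47286861 -0.13098119  0.16890166] [-3.13905037  0.00486862  0.26186415] [ 0.4153592  -1.53046647  0.37099714]
```

View pics/c2.png

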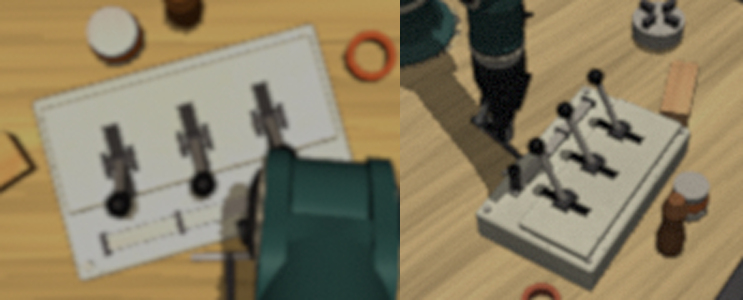

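The gripper now stands behind ball 3. I'll feel it gently along the frame's x.

>>> send_rows([
  [0.15, 0.04, 0, 0, 0, 0, 1],
  [0.26, 0.07, 0, 0, 0, 0, 1],
  [0.31, 0.083, 0, 0, 0, 0, 1],
  [0.35, 0.094, 0, 0, 0, 0, 1],
  [0.38, 0.102, 0, 0, 0, 0, 1],
  [0.4, 0.107, 0, 0, 0, 0, 1],
  [0.4, 0.107, 0, 0, 0, 0, 1],
  [0.4, 0.107, 0, 0, 0, 0, 1],
  [0.4, 0.107, 0, 0, 0, 0, 1],
])

```text
time_s: 2.53
ee_pos: [0.5126, -0.1216, 0.1705]
ee_rot: [3.141, 0.004, 0.26]
force: [-7.6, -2.0, 6.0]
finger_gap: -0.0
finger_force: 3.9
```

Lever 3 is blocked (7.6 N after the play). I'll back off and try lever 2.

>>> send_rows([
  [-0.2, -0.054, 0, 0, 0, 0, 1],
  [-0.4, -0.107, 0, 0, 0, 0, 1],
  [-0.5, 0.25, 0, 0, 0, 0, 1],
  [-0.62, 0.714, 0, 0, 0, 0, 1],
  [-0.62, 0.714, 0, 0, 0, 0, 1],
  [-0.62, 0.714, 0, 0, 0, 0, 1],
])

```text
time_s: 3.03
ee_pos: [0.4524, -0.046, 0.1708]
ee_rot: [-3.141, -0.001, 0.267]
force: [-0.8, 0.7, 0.0]
finger_gap: 0.0004
finger_force: 0.0
```

>>> send_rows([
  [0.15, 0.04, 0, 0, 0, 0, 1],
  [0.26, 0.07, 0, 0, 0, 0, 1],
  [0.31, 0.083, 0, 0, 0, 0, 1],
  [0.35, 0.094, 0, 0, 0, 0, 1],
  [0.38, 0.102, 0, 0, 0, 0, 1],
  [0.4, 0.107, 0, 0, 0, 0, 1],
  [0.4, 0.107, 0, 0, 0, 0, 1],
  [0.4, 0.107, 0, 0, 0, 0, 1],
  [0.4, 0.107, 0, 0, 0, 0, 1],
])

```text
time_s: 3.78
ee_pos: [0.4927, -0.0382, 0.1702]
ee_rot: [3.142, -0.001, 0.262]
force: [0.2, -1.1, -0.5]
finger_gap: 0.0002
finger_force: 0.5
```

>>> send_rows([
  [0.03, 0.008, 0, 0, 0, 0, 1],
  [0.06, 0.016, 0, 0, 0, 0, 1],
  [0.08, 0.021, 0, 0, 0, 0, 1],
  [0.08, 0.021, 0, 0, 0, 0, 1],
  [0.08, 0.021, 0, 0, 0, 0, 1],
])

```text
time_s: 4.2
ee_pos: [0.5012, -0.0357, 0.1703]
ee_rot: [-3.142, -0.001, 0.262]
force: [-0.6, -0.4, -0.1]
finger_gap: -0.0001
finger_force: 0.2
```

Lever 2 seems free, so I'll carry on and then look.

>>> send_rows([
  [0.08, 0.021, 0, 0, 0, 0, 1],
  [0.16, 0.043, 0, 0, 0, 0, 1],
  [0.24, 0.064, 0, 0, 0, 0, 1],
  [0.32, 0.086, 0, 0, 0, 0, 1],
  [0.4, 0.107, 0, 0, 0, 0, 1],
  [0.48, 0.129, 0, 0, 0, 0, 1],
  [0.56, 0.15, 0, 0, 0, 0, 1],
  [0.56, 0.15, 0, 0, 0, 0, 1],
  [0.56, 0.15, 0, 0, 0, 0, 1],
])

```text
time_s: 4.95
ee_pos: [0.5573, -0.0204, 0.1701]
ee_rot: [-3.141, -0.001, 0.263]
force: [-0.9, 1.0, -0.1]
finger_gap: 0.0003
finger_force: 0.0
```

```bash
python3 - <<'E'
from workcell import env, vision
import cv2,numpy as np
a=vision.read_camera("top")[145:265,205:365]; b=vision.read_camera("scene")[125:265,235:395]
cv2.imwrite("pics/c3.png",np.hstack([cv2.resize(a,(400,300),interpolation=2),cv2.resize(b,(343,300),interpolation=2)]))
E
```

```text
(no output)
```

View pics/c3.png

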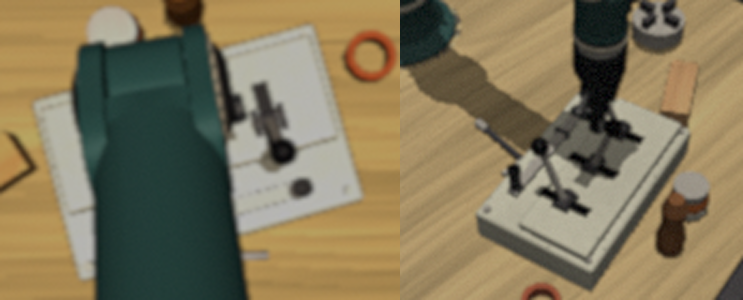

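Lever 2 is swinging. I'll push it on to the end stop.

>>> send_rows([
  [0.08, 0.021, 0, 0, 0, 0, 1],
  [0.14, 0.037, 0, 0, 0, 0, 1],
  [0.18, 0.048, 0, 0, 0, 0, 1],
  [0.2, 0.054, 0, 0, 0, 0, 1],
  [0.2, 0.054, 0, 0, 0, 0, 1],
  [0.2, 0.054, 0, 0, 0, 0, 1],
])

```text
time_s: 5.55
ee_pos: [0.5771, -0.0155, 0.1705]
ee_rot: [3.142, -0.001, 0.262]
force: [-0.1, 0.1, -0.0]
finger_gap: 0.0002
finger_force: 0.0
```

>>> send_rows([
  [0.02, 0.005, 0, 0, 0, 0, 1],
  [0.03, 0.008, 0, 0, 0, 0, 1],
  [0.03, 0.008, 0, 0, 0, 0, 1],
  [0.03, 0.008, 0, 0, 0, 0, 1],
])

```text
time_s: 5.88
ee_pos: [0.5788, -0.0151, 0.17]
ee_rot: [-3.141, 0.002, 0.262]
force: [-2.7, -1.7, -0.8]
finger_gap: -0.0
finger_force: 1.9
```

Lever 2 is at its end stop. Next I'll withdraw and go back to lever 3.

>>> send_rows([
  [-0.3, -0.08, 0, 0, 0, 0, 1],
  [-0.6, -0.16, 0, 0, 0, 0, 1],
  [-0.95, -0.255, 0, 0, 0, 0, 1],
])

```text
time_s: 6.13
ee_pos: [0.4854, -0.0399, 0.1706]
ee_rot: [3.141, -0.004, 0.263]
force: [-1.2, -0.1, 0.5]
finger_gap: -0.0001
finger_force: 0.0
```

>>> send_rows([
  [-0.32, -0.085, 0, 0, 0, 0, 1],
  [-0.2, -0.5, 0, 0, 0, 0, 1],
  [-0.1, -0.906, 0, 0, 0, 0, 1],
  [-0.1, -0.906, 0, 0, 0, 0, 1],
  [-0.1, -0.906, 0, 0, 0, 0, 1],
])

```text
time_s: 6.55
ee_pos: [0.4759, -0.1337, 0.171]
ee_rot: [3.14, -0.003, 0.257]
force: [0.2, 0.7, 0.6]
finger_gap: -0.0001
finger_force: 0.0
```

>>> send_rows([
  [0.15, 0.04, 0, 0, 0, 0, 1],
  [0.26, 0.07, 0, 0, 0, 0, 1],
  [0.31, 0.083, 0, 0, 0, 0, 1],
  [0.35, 0.094, 0, 0, 0, 0, 1],
  [0.38, 0.102, 0, 0, 0, 0, 1],
  [0.4, 0.107, 0, 0, 0, 0, 1],
  [0.4, 0.107, 0, 0, 0, 0, 1],
  [0.4, 0.107, 0, 0, 0, 0, 1],
  [0.4, 0.107, 0, 0, 0, 0, 1],
])

```text
time_s: 7.3
ee_pos: [0.5122, -0.1204, 0.1699]
ee_rot: [-3.141, 0.005, 0.262]
force: [-5.6, -1.7, 5.2]
finger_gap: 0.0002
finger_force: 3.5
```

Lever 3 is still blocked, so lever 1 is next.

>>> send_rows([
  [-0.2, -0.054, 0, 0, 0, 0, 1],
  [-0.4, -0.107, 0, 0, 0, 0, 1],
  [-0.5, 0.25, 0, 0, 0, 0, 1],
  [-0.6, 0.62, 0, 0, 0, 0, 1],
  [-0.7, 0.95, 0, 0, 0, 0, 1],
])

```text
time_s: 7.72
ee_pos: [0.4438, -0.0239, 0.1704]
ee_rot: [3.142, -0.001, 0.261]
force: [0.6, 0.8, 0.3]
finger_gap: 0.0
finger_force: 0.0
```

>>> send_rows([
  [-0.07, 0.3, 0, 0, 0, 0, 1],
  [-0.13, 0.58, 0, 0, 0, 0, 1],
  [-0.13, 0.58, 0, 0, 0, 0, 1],
  [-0.13, 0.58, 0, 0, 0, 0, 1],
])

```text
time_s: 8.05
ee_pos: [0.4313, 0.0345, 0.1705]
ee_rot: [3.142, -0.001, 0.266]
force: [0.7, 0.2, 0.3]
finger_gap: 0.0007
finger_force: 0.0
```

>>> send_rows([
  [0.15, 0.04, 0, 0, 0, 0, 1],
  [0.26, 0.07, 0, 0, 0, 0, 1],
  [0.31, 0.083, 0, 0, 0, 0, 1],
  [0.35, 0.094, 0, 0, 0, 0, 1],
  [0.38, 0.102, 0, 0, 0, 0, 1],
  [0.4, 0.107, 0, 0, 0, 0, 1],
  [0.4, 0.107, 0, 0, 0, 0, 1],
  [0.4, 0.107, 0, 0, 0, 0, 1],
  [0.4, 0.107, 0, 0, 0, 0, 1],
])

```text
time_s: 8.8
ee_pos: [0.4716, 0.0432, 0.1702]
ee_rot: [3.141, -0.0, 0.261]
force: [-0.6, -1.9, -0.2]
finger_gap: -0.0
finger_force: 0.6
```

Lever 1 looks free, so I'll go on in steps.

>>> send_rows([
  [0.03, 0.008, 0, 0, 0, 0, 1],
  [0.06, 0.016, 0, 0, 0, 0, 1],
  [0.08, 0.021, 0, 0, 0, 0, 1],
  [0.08, 0.021, 0, 0, 0, 0, 1],
  [0.08, 0.021, 0, 0, 0, 0, 1],
])

```text
time_s: 9.22
ee_pos: [0.4802, 0.046, 0.1704]
ee_rot: [-3.141, -0.001, 0.262]
force: [-0.6, -0.4, 0.4]
finger_gap: 0.0002
finger_force: 0.1
```

>>> send_rows([
  [0.08, 0.021, 0, 0, 0, 0, 1],
  [0.16, 0.043, 0, 0, 0, 0, 1],
  [0.24, 0.064, 0, 0, 0, 0, 1],
  [0.32, 0.086, 0, 0, 0, 0, 1],
  [0.4, 0.107, 0, 0, 0, 0, 1],
  [0.48, 0.129, 0, 0, 0, 0, 1],
  [0.56, 0.15, 0, 0, 0, 0, 1],
  [0.64, 0.172, 0, 0, 0, 0, 1],
  [0.7, 0.188, 0, 0, 0, 0, 1],
  [0.74, 0.198, 0, 0, 0, 0, 1],
  [0.74, 0.198, 0, 0, 0, 0, 1],
  [0.74, 0.198, 0, 0, 0, 0, 1],
])

```text
time_s: 10.22
ee_pos: [0.5542, 0.0656, 0.1706]
ee_rot: [3.142, -0.001, 0.262]
force: [0.0, -0.3, 0.2]
finger_gap: 0.0003
finger_force: 0.0
```

>>> send_rows([
  [0.02, 0.005, 0, 0, 0, 0, 1],
  [0.03, 0.008, 0, 0, 0, 0, 1],
  [0.03, 0.008, 0, 0, 0, 0, 1],
  [0.03, 0.008, 0, 0, 0, 0, 1],
])

```text
time_s: 10.55
ee_pos: [0.5564, 0.066, 0.1703]
ee_rot: [3.141, 0.0, 0.262]
force: [-0.4, -0.3, -0.3]
finger_gap: 0.0002
finger_force: 0.6
```

>>> send_rows([
  [0.01, 0.003, 0, 0, 0, 0, 1],
  [0.02, 0.005, 0, 0, 0, 0, 1],
  [0.02, 0.005, 0, 0, 0, 0, 1],
  [0.02, 0.005, 0, 0, 0, 0, 1],
])

```text
time_s: 10.88
ee_pos: [0.5577, 0.0664, 0.1698]
ee_rot: [-3.142, 0.002, 0.262]
force: [-4.2, -0.1, -2.8]
finger_gap: 0.0004
finger_force: 2.0
```

```bash
python3 -c "
from workcell import env;s=env.read_state();print(s['force'],s['finger_force'],s['ee_pos'])"
```

```text
[-4.21732188 -0.07837462 -2.76731795] 2.0258148503489792 [0.5577026  0.06641575 0.16983362]
```

Lever 1 is at its stop. Now lever 3.

>>> send_rows([
  [-0.3, -0.08, 0, 0, 0, 0, 1],
  [-0.6, -0.16, 0, 0, 0, 0, 1],
  [-0.95, -0.255, 0, 0, 0, 0, 1],
])

```text
time_s: 11.13
ee_pos: [0.4647, 0.0417, 0.1708]
ee_rot: [-3.142, -0.004, 0.262]
force: [0.6, 0.3, 0.2]
finger_gap: 0.0004
finger_force: 0.0
```

>>> send_rows([
  [-0.32, -0.085, 0, 0, 0, 0, 1],
  [-0.2, -0.5, 0, 0, 0, 0, 1],
  [-0.1, -0.9, 0, 0, 0, 0, 1],
])

```text
time_s: 11.38
ee_pos: [0.4531, -0.0471, 0.1714]
ee_rot: [3.14, -0.003, 0.268]
force: [2.1, 0.1, 0.5]
finger_gap: -0.0002
finger_force: 0.0
```

>>> send_rows([
  [0.1, -0.4, 0, 0, 0, 0, 1],
  [0.2, -0.82, 0, 0, 0, 0, 1],
  [0.2, -0.82, 0, 0, 0, 0, 1],
  [0.2, -0.82, 0, 0, 0, 0, 1],
])

```text
time_s: 11.72
ee_pos: [0.4748, -0.1328, 0.1709]
ee_rot: [3.139, -0.003, 0.256]
force: [0.8, 0.3, -0.8]
finger_gap: -0.0
finger_force: 0.0
```

>>> send_rows([
  [0.15, 0.04, 0, 0, 0, 0, 1],
  [0.26, 0.07, 0, 0, 0, 0, 1],
  [0.31, 0.083, 0, 0, 0, 0, 1],
  [0.35, 0.094, 0, 0, 0, 0, 1],
  [0.38, 0.102, 0, 0, 0, 0, 1],
  [0.4, 0.107, 0, 0, 0, 0, 1],
  [0.4, 0.107, 0, 0, 0, 0, 1],
  [0.4, 0.107, 0, 0, 0, 0, 1],
  [0.4, 0.107, 0, 0, 0, 0, 1],
])

```text
time_s: 12.47
ee_pos: [0.513, -0.1189, 0.1702]
ee_rot: [-3.141, 0.0, 0.262]
force: [-1.6, 0.4, 0.9]
finger_gap: 0.0003
finger_force: 1.0
```

>>> send_rows([
  [0.06, 0.016, 0, 0, 0, 0, 1],
  [0.14, 0.037, 0, 0, 0, 0, 1],
  [0.22, 0.058, 0, 0, 0, 0, 1],
  [0.3, 0.08, 0, 0, 0, 0, 1],
  [0.38, 0.1, 0, 0, 0, 0, 1],
  [0.46, 0.12, 0, 0, 0, 0, 1],
  [0.54, 0.142, 0, 0, 0, 0, 1],
  [0.62, 0.163, 0, 0, 0, 0, 1],
  [0.7, 0.185, 0, 0, 0, 0, 1],
  [0.78, 0.205, 0, 0, 0, 0, 1],
  [0.84, 0.22, 0, 0, 0, 0, 1],
  [0.84, 0.22, 0, 0, 0, 0, 1],
])

```text
time_s: 13.47
ee_pos: [0.5988, -0.0961, 0.1702]
ee_rot: [-3.141, -0.001, 0.263]
force: [0.2, 0.2, 0.0]
finger_gap: 0.0
finger_force: 0.0
```

>>> send_rows([
  [0.02, 0.005, 0, 0, 0, 0, 1],
  [0.04, 0.01, 0, 0, 0, 0, 1],
  [0.04, 0.01, 0, 0, 0, 0, 1],
  [0.04, 0.01, 0, 0, 0, 0, 1],
])

```text
time_s: 13.8
ee_pos: [0.6004, -0.096, 0.17]
ee_rot: [-3.141, 0.002, 0.262]
force: [-3.5, 0.9, -1.7]
finger_gap: 0.0003
finger_force: 1.8
```

All three levers are over. Next is the bar: withdraw, go right of the grip, and descend.

>>> send_rows([
  [-0.3, -0.08, 0, 0, 0, 0, 1],
  [-0.6, -0.16, 0, 0, 0, 0, 1],
  [-0.95, -0.255, 0, 0, 0, 0, 1],
  [-0.92, -0.6, 0, 0, 0, 0, 1],
  [-0.89, -0.97, 0, 0, 0, 0, 1],
  [-0.89, -0.97, 0, 0, 0, 0, 1],
])

```text
time_s: 14.3
ee_pos: [0.5127, -0.2018, 0.1716]
ee_rot: [3.135, -0.003, 0.252]
force: [0.1, -0.2, 0.1]
finger_gap: 0.0003
finger_force: 0.0
```

>>> send_rows([
  [0, 0, -0.3, 0, 0, 0, 1],
  [0, 0, -0.6, 0, 0, 0, 1],
  [0, 0, -0.71, 0, 0, 0, 1],
  [0, 0, -0.71, 0, 0, 0, 1],
  [0, 0, -0.71, 0, 0, 0, 1],
])

```text
time_s: 14.72
ee_pos: [0.513, -0.193, 0.0997]
ee_rot: [3.141, -0.001, 0.262]
force: [0.0, 0.0, -0.2]
finger_gap: 0.0002
finger_force: 0.0
```

```bash
python3 - <<'E'
from workcell import env, vision
import cv2,numpy as np
a=vision.read_camera("top")[145:265,205:365]; b=vision.read_camera("scene")[125:265,235:395]
cv2.imwrite("pics/c4.png",np.hstack([cv2.resize(a,(400,300),interpolation=2),cv2.resize(b,(343,300),interpolation=2)]))
E
```

```text
(no output)
```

View pics/c4.png

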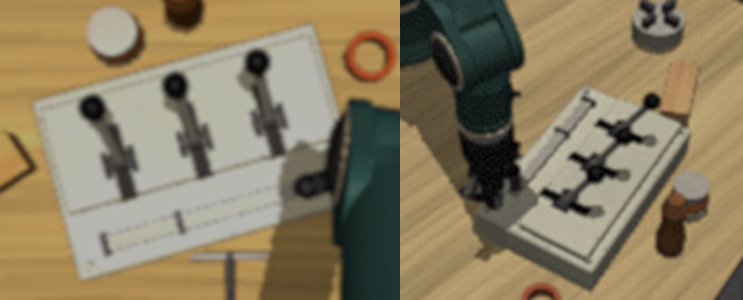

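All three levers lean away, and the grip stands just left of the fingers. I'll push the bar left.

>>> send_rows([
  [-0.03, 0.1, 0, 0, 0, 0, 1],
  [-0.055, 0.2, 0, 0, 0, 0, 1],
  [-0.07, 0.26, 0, 0, 0, 0, 1],
  [-0.085, 0.32, 0, 0, 0, 0, 1],
  [-0.1, 0.37, 0, 0, 0, 0, 1],
  [-0.11, 0.41, 0, 0, 0, 0, 1],
  [-0.12, 0.45, 0, 0, 0, 0, 1],
  [-0.12, 0.45, 0, 0, 0, 0, 1],
])

```text
time_s: 15.48
ee_pos: [0.5005, -0.1474, 0.0996]
ee_rot: [3.141, -0.001, 0.263]
force: [1.1, -0.9, 0.1]
finger_gap: -0.0001
finger_force: 0.6
```

>>> send_rows([
  [-0.013, 0.05, 0, 0, 0, 0, 1],
  [-0.027, 0.1, 0, 0, 0, 0, 1],
  [-0.04, 0.15, 0, 0, 0, 0, 1],
  [-0.054, 0.2, 0, 0, 0, 0, 1],
  [-0.067, 0.25, 0, 0, 0, 0, 1],
  [-0.075, 0.28, 0, 0, 0, 0, 1],
  [-0.075, 0.28, 0, 0, 0, 0, 1],
  [-0.075, 0.28, 0, 0, 0, 0, 1],
])

```text
time_s: 16.15
ee_pos: [0.4915, -0.119, 0.0987]
ee_rot: [-3.14, 0.003, 0.263]
force: [-0.3, -0.1, -0.4]
finger_gap: 0.0001
finger_force: 0.0
```

>>> send_rows([
  [-0.005, 0.02, 0, 0, 0, 0, 1],
  [-0.008, 0.03, 0, 0, 0, 0, 1],
  [-0.008, 0.03, 0, 0, 0, 0, 1],
  [-0.008, 0.03, 0, 0, 0, 0, 1],
])

```text
time_s: 16.48
ee_pos: [0.4912, -0.1184, 0.0988]
ee_rot: [3.141, 0.002, 0.261]
force: [2.1, -4.9, -2.0]
finger_gap: 0.0001
finger_force: 2.5
```

>>> send_rows([
  [-0.004, 0.015, 0, 0, 0, 0, 1],
  [-0.006, 0.02, 0, 0, 0, 0, 1],
  [-0.006, 0.02, 0, 0, 0, 0, 1],
  [-0.006, 0.02, 0, 0, 0, 0, 1],
])

```text
time_s: 16.82
ee_pos: [0.4911, -0.1181, 0.0988]
ee_rot: [3.139, 0.001, 0.259]
force: [2.3, -8.5, -4.2]
finger_gap: -0.0001
finger_force: 4.7
```

At the end stop: the force rises steeply with hardly any travel. I'll retract and check.

>>> send_rows([
  [0.04, -0.15, 0, 0, 0, 0, 1],
  [0.1, -0.4, 0, 0, 0, 0, 1],
  [0.1, -0.4, 0.4, 0, 0, 0, 1],
  [0.1, -0.5, 0.8, 0, 0, 0, 1],
  [0.0, -0.9, 1, 0, 0, 0, 1],
])

```text
time_s: 17.23
ee_pos: [0.4953, -0.1961, 0.2005]
ee_rot: [-3.139, -0.004, 0.271]
force: [1.3, -1.1, 0.1]
finger_gap: 0.0001
finger_force: 0.0
```

>>> send_rows([
  [-0.1, -0.4, 0.2, 0, 0, 0, 1],
  [-0.2, -0.8, 0.2, 0, 0, 0, 1],
  [-0.3, -1, 0.2, 0, 0, 0, 1],
  [-0.3, -1, 0.2, 0, 0, 0, 1],
  [-0.3, -1, 0.2, 0, 0, 0, 1],
])

```text
time_s: 17.65
ee_pos: [0.4606, -0.3023, 0.2167]
ee_rot: [-3.14, 0.002, 0.258]
force: [0.9, 0.8, -0.3]
finger_gap: -0.0002
finger_force: 0.0
```

```bash
python3 - <<'E'
from workcell import env, vision
import cv2,numpy as np
from h import w,ball
from workcell import vision
a=vision.read_camera("top")[145:300,205:365]; b=vision.read_camera("scene")[125:265,235:395]
m=vision.camera_model("top");f=[.5525,-.0223,.2618]
P=w(f,[ball(i,1) for i in range(3)]+[[-.082,-.05,.117],[-.082,-.055,.117]])
print((cv2.projectPoints(P,m["rvec"],m["tvec"],m["mtx"],None)[0][:,0]-[205,145])*2.5)
cv2.imwrite("pics/c5.png",np.hstack([cv2.resize(a,(400,388),interpolation=2),cv2.resize(b,(400,388),interpolation=2)]))
E
```

```text
[[ 91.32677001 107.3664184 ]
 [173.97083503  83.71378518]
 [255.74038604  60.31143683]
 [259.23706106 199.18998394]
 [263.80151939 197.84210021]]
```

View pics/c5.png

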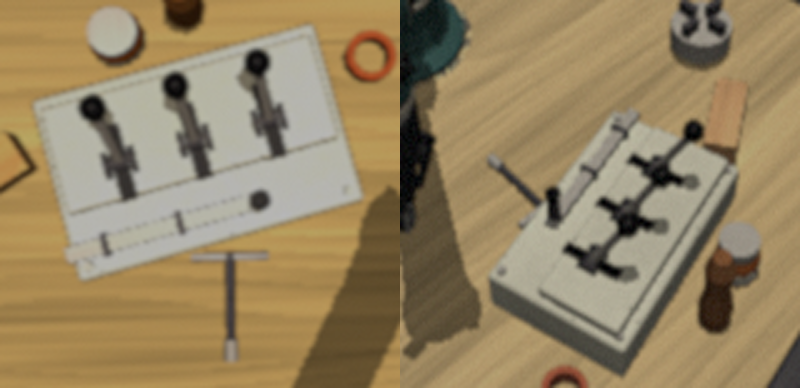

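All three balls and the grip cap at (259,200) sit within about 2 px of their predicted end positions in the enlarged crop. The bystanders haven't moved, so I'm handing in.

```bash
python3 -c "
from workcell import env;print(env.close_job())"
```

```text
the job is handed in; nothing more can be done
None
```

The job is handed in: all three levers are fully over (thrown in the order 2, 1, 3) and the locking bar is home to the left, with no force reading on the levers or bar above about 10 N and nothing else moved in the final pictures.

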